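# Wind and start the activity timer

## Task

Set the free-standing timer for the activity: turn its stiff knob clockwise until the nose of the knob points at the long bar on the case, leaning down on it firmly (but not hard enough to strain the case) so that the light timer stays where it stands instead of twisting round with the knob. Then push its start button fully in, let it come back up, and leave the timer standing there, with the other things on the table left alone.

Things in the scene. Friction and masses are not known exactly. Their poses are not given: they have to be found in the camera images.
- timer: Timer: a loose, light (about 0.3 kg) white box, 96 (its x) by 148 (its y) by 44 mm high, flat on four feet at x +-34, y +-56 mm. On top: grey knob, axis at y +30 mm; grey round button at y -47 mm. Origin: centre of the underside, z up. The feet slip (friction 0.5 to 0.7) and it twists unless pushed down; it may shift or twist 20 mm at most at its middle and end; over 35 N in all on its feet strains it.
- dial (a joint): Turn of the knob on the timer, rad; grows clockwise seen from above, 0 to 2.9, a stop at each end; starts between 0 and 0.7. The nose points at the long bar at 2.10 (within 0.10 is right). Stiff: takes 0.28 N m, and stays where left. While turning, 15 to 20 N down through the knob keeps the timer still; under some 8 N it twists round.
- dial_grip (a point): On the knob's axis, 71 mm above the table, at half the height of the grip. The knob is a disc 54 mm across, its top 52 mm above the table, with an upright bar on it 16 mm thick, 44 mm long, top 82 mm above the table. x: along the bar to the nose (a black nose at the bar's foot, a black stripe on top of that half); y: across the bar; z up. Turns with the knob.
- timer_mark (a point): Centre of the long bar, 14 by 4 mm, black, on top of the case 38.5 mm from the knob's axis on the timer's -x side (the other marks of the scale are small dots); 44 mm above the table. Axes as the timer.
- timer_end (a point): Middle of the top edge of the timer's end beside the button, 44 mm above the table, 104 mm from the knob's axis. Axes as the timer.
- start (a joint): Travel of the start button, m: 0 up, 0.005 fully in. A spring pushes it back; fully in takes 4.5 N.
- start_top (a point): Centre of the top of the start button, a grey round button 24 mm across whose top stands 10 mm above the case (54 mm above the table) when up; 77 mm from the knob's axis. z up; it sinks with the button.
- table: The white table top, at height 0.
- tray: A shallow blue tray 210 by 290 mm, 35 mm high, to the robot's left; it stays put. Origin: centre of its underside.
- cup_a: A paper cup, 72 mm across, 85 mm high, in the tray; leave alone. Origin: centre of its underside.
- cup_b: Another such cup in the tray; leave alone.
- cup_c: Another such cup, standing on the table on the robot's side of the timer; leave alone.
- tape: A ring of clear tape, 60 mm across, 20 mm high, lying on the table beyond the timer; leave alone. Origin: centre of its underside.
- bottle: A clear bottle, 64 mm across, 190 mm high, standing to the robot's right; leave alone. Origin: centre of its underside.
- radio: A black portable radio, 70 by 200 mm, 115 mm high with its knob, to the robot's right; it stays put. Origin: centre of its underside.

How it is judged:
By the outcome, as a careful person would: the job done as asked, in the order asked, and still so for the second after the job is handed in, with the robot touching nothing.
It also fails if it takes over 72 s, if anything falls off the work surface, if the arm or the gripper's body presses on something with over 40 N, if the wrist force passes 120 N, or if a joint passes its speed limit or range.

## Robot

A 6-joint arm with a two-finger parallel gripper is mounted at the origin on the work surface. World frame = base frame: x ahead of the robot, y to its left, z up, the work surface at z = 0. Lengths are in m, angles in rad, forces in N, time in s.
With the tool pointing down it reaches from about 0.35 to 0.775 m from the base axis. Payload 5.5 kg.
Tool frame: the origin (TCP) lies midway between the tips of the shut fingers; the grasp point (between the pads) lies 19 mm behind it; z points along the fingers, y is the direction in which the jaws open and shut (so a half turn about z gives the same grasp; the last joint's range is limited). The gripper opens to 85 mm and grips with 20 to 120 N. Pads are 22 mm wide; open, the fingers measure 114 mm over their backs; the gripper's body (76 mm by 85 mm) begins 54 mm behind the grasp point. The pads swing forward as they close: fully open they stand 13 mm farther back than shut.
Start: joints at [-1.378, 0.313, 0.046, 1.304, 0, 1.431], TCP at [0.188, -0.543, 0.199] pointing down, gripper open.
Joint ranges: [-2.76, 2.76], [-0.86, 1.69], [-1.03, 1.26], [-2.2, 2.34], [-1.47, 1.5], [-3.14, 3.14]. Speed limits (rad/s): [2.57, 2.57, 3.14, 3.14, 3.14, 3.14].

## Interface

Orientations are given as a unit quaternion [w, x, y, z].
In Python, from workcell import env gives the robot as it stands.
- The arm moves only by the shell command python3 -m pendant 'ROWS' [FORCE]. ROWS is JSON, a list of rows, each a list of 3 entries, a list of its own where there are three numbers: the shift along the tool's x, y, z each as a share of 20 mm, from -1 to 1, then the turn about the tool's z as a share of 6 degrees, from -1 to 1, then the closure, from -1 (fully open) to 1 (shut). In form: [[[tx, ty, tz], turn, claw], ...]. A call has 1 to 12 rows; each row shifts and turns the commanded pose from where the row before left it, along the tool's axes as they then stand; what a row does not reach is not made up. A row lasts 1/8 s, in which the tool goes at most 62.5 mm and 10.7 degrees, less where a joint would pass 70% of its speed; a pose out of reach is approached as far as the arm can. A call with a number of a shift or a turn outside -1 to 1 is refused whole. A call with a gripper value outside its range is refused whole. The fingers move at their own pace and stop on an object; FORCE is the grip in N (left out, the last holds). Time passes only in rows, so rows that do not move let the fingers close. It gives the time, the measured TCP pose, the force and the opening at its end, in the units of the state.
- env.get_state(): the state, without advancing time (a new reading comes with each control period).
- env.read_camera(name): name is "side" or "top" or "wrist"; returns a dict with "color" (400x640x3 uint8, blue, green, red), "mtx" (3x3 intrinsics, pixels), "k1" (the pictures are not rectified: a ray, as slopes to the right and down, at radius r is drawn at 1 + k1 r^2 times it, then the intrinsics apply), "view" (4x4, takes a point from world to camera coordinates). Camera axes: x right, y down, z forward; pixel columns grow to the right and rows downward; lengths in m; the calibration is good to about 2 mm. A picture is of the moment at which its call begins. There is no depth.
- env.hand_in(): hands the job in, once; it reports no verdict.
Trained networks look in the newest picture that a camera, given by its name, has taken for a name from the list of things; names that differ only in an ending like _2 or _b are one class to them, and where a whole thing is asked for, a point or a joint stands for the part that bears it (a point fixed in the world has none). Each returns a list of dicts, best first, with "p" (0 to 1); they miss things now and then, are a little off and sometimes report something else, mostly with a low value. They report only what shows in the picture. A call takes as long as a camera call.
- env.boxes_of(camera, thing): "location" ([column, row] in pixels, amid what is visible of it).
- env.cut_out(camera, thing): "region" (400x640 bool, what is visible of it) and "location" ([column, row] in pixels, amid what is visible of it).
The state is a dict: "clock": time; "joint_pos": joint angles; "qvel": joint speeds; "tau": joint torques, N m; "tcp_pos": TCP position; "orientation": TCP orientation; "wrist_force": force on the tool from outside, world axes, zero at the start; "ft_torque": the same for the moment, N m; "finger_gap": finger opening in m.
Only numpy, scipy, OpenCV 4.12 (cv2) and the standard library are available. Lean on these libraries where they do the work, as an engineer would, in place of code of your own. Each camera call takes 0.05 s, during which the arm holds its last target.

## Working session

There is one attempt and no reset: what is moved stays moved. The work goes in short steps, Python scripts to look and compute and a shell command to move; the robot and the scene stay as the last step left them, time stands still between calls to the robot, and variables do not carry over. Pictures are saved under pics/ and viewed, and the job is handed in when it is done.

```bash
mkdir -p pics; ls
python3 - <<'E'
from workcell import env
import cv2
s=env.get_state(); print(s)
for c in ["side","top","wrist"]:
    r=env.read_camera(c); cv2.imwrite(f"pics/a_{c}.png",r["color"])
    print(c,r["mtx"].tolist(),r["k1"],r["view"].tolist())
    for t in ["timer","dial_grip","timer_mark","timer_end","start_top","dial","start"]:
        print(t,[(d["p"],d["location"]) for d in env.boxes_of(c,t)][:3])
E
```

```text
pics
{'clock': 0.0, 'joint_pos': array([-1.37759187e+00,  3.14017766e-01,  4.49595348e-02,  1.30358614e+00,
       -1.88302108e-05,  1.43121363e+00]), 'qvel': array([ 1.40106630e-03, -2.10982853e-05, -1.67529805e-04, -1.02443909e-03,
        1.25790772e-03,  2.00607946e-03]), 'tau': array([-3.57723638e-04, -4.80625463e+01,  2.98535067e+01,  1.92455063e-02,
       -1.04678088e-04, -5.73888371e-06]), 'tcp_pos': array([ 0.18772312, -0.54288565,  0.19819109]), 'orientation': array([-9.23438785e-04,  9.86188077e-01,  1.65626757e-01, -3.41826257e-05]), 'wrist_force': array([-0.6306918 ,  0.0310688 , -0.02240744]), 'ft_torque': array([ 0.02995706, -0.0042074 ,  0.0296825 ]), 'finger_gap': 0.08529259912671693}
side [[391.7277940220423, 0.0, 321.9134893303478], [0.0, 391.7277940220423, 196.90420595808396], [0.0, 0.0, 1.0]] 0.0006534374286395897 [[0.9465582987249762, -0.3224740775467991, -0.006152757529727065, -0.5444160750453436], [-0.2334023615212605, -0.6716909407335782, -0.7031035612004392, 0.1559962461077715], [0.22259992082473298, 0.6669645788546658, -0.7110608453585676, 0.99272805907956
[... 754 characters left out ...]
.7, 194.0])]
timer_mark [(0.87, [331.5, 203.9]), (0.64, [321.6, 194.2])]
timer_end [(0.75, [331.1, 198.7])]
start_top [(0.63, [343.5, 206.6])]
dial [(0.67, [319.2, 196.0]), (0.6, [408.0, 161.3])]
start []
wrist [[277.1198050364732, 0.0, 314.4182146053727], [0.0, 277.1198050364732, 198.4413315310847], [0.0, 0.0, 1.0]] -0.01193634923487364 [[0.32613680365653913, -0.9453222888002903, 0.000745384516009197, -0.5742660650229948], [-0.9112034806984739, -0.314155669610426, 0.26648533170628896, -0.0347626439756065], [-0.2516803569285495, -0.08758987126948804, -0.9638386858739965, 0.37746432143494496], [0.0, 0.0, 0.0, 1.0]]
timer []
dial_grip []
timer_mark []
timer_end []
start_top []
dial []
start []
```

Run:
```python
import cv2
t=cv2.imread("pics/a_top.png");s=cv2.imread("pics/a_side.png")
cv2.imwrite("pics/a_topz.png",cv2.resize(t[140:260,250:410],None,fx=5,fy=5,interpolation=cv2.INTER_CUBIC))
cv2.imwrite("pics/a_sidez.png",cv2.resize(s[150:270,260:420],None,fx=5,fy=5,interpolation=cv2.INTER_CUBIC))
```

```text
(no output)
```

View pics/a_top.png

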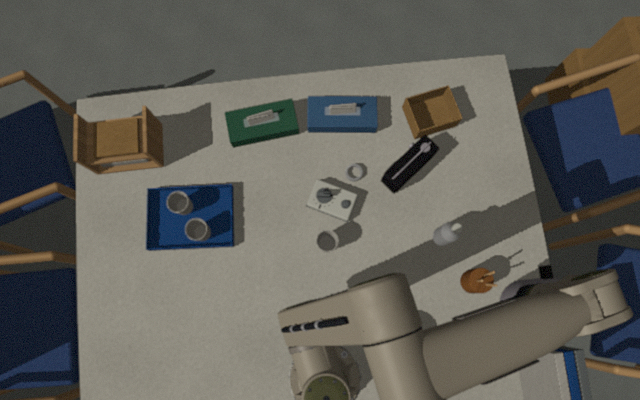

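View pics/a_side.png

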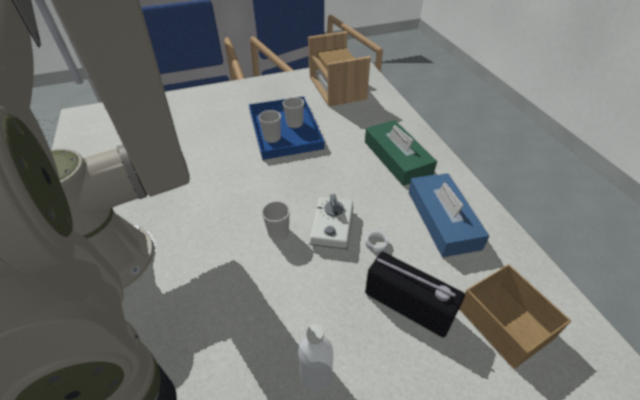

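```bash
sleep 1
```

```text
(no output)
```

View pics/a_topz.png

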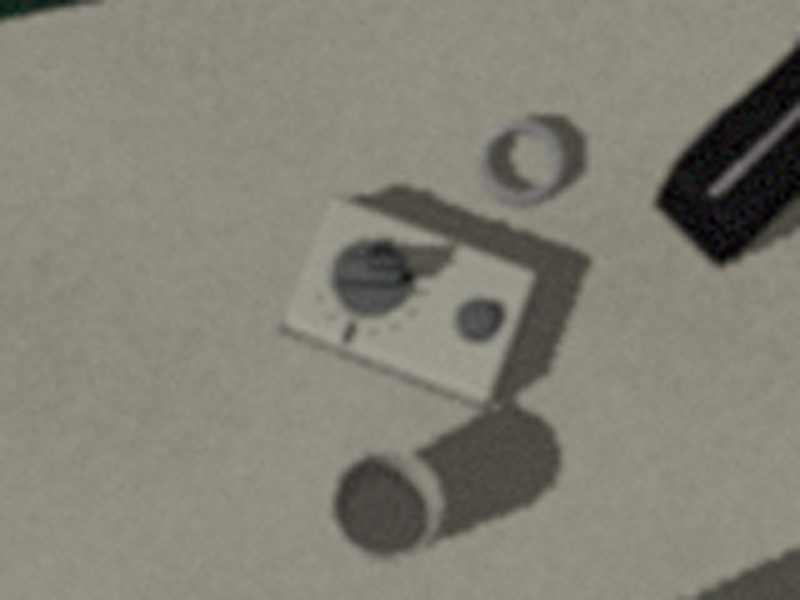

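View pics/a_sidez.png

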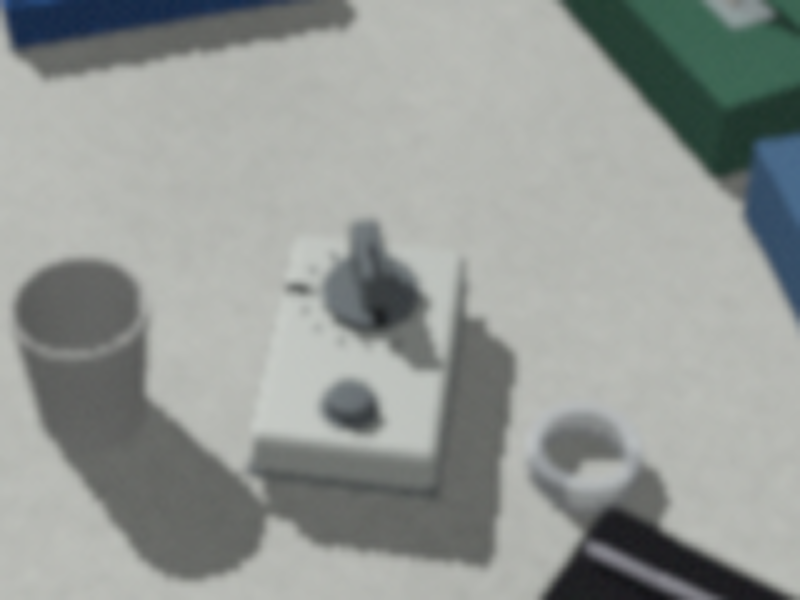

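The top picture shows the timer at about (330,200). Its knob is at (324,195) with the nose pointing right, the button is at (346,204) and the long bar at (320,206), facing the robot. Next I'll get metric estimates.

```bash
cat > h.py <<'E'
import numpy as np, cv2
from workcell import env
def plane(cam,px,z):
    K,k1,V=cam["mtx"],cam["k1"],np.array(cam["view"])
    p=cv2.undistortPoints(np.array([[px]],float),np.array(K),np.array([k1,0,0,0,0.]))[0,0]
    R,t=V[:3,:3],V[:3,3]; c=-R.T@t; d=R.T@np.array([p[0],p[1],1])
    return c+d*(z-c[2])/d[2]
def proj(cam,P):
    V=np.array(cam["view"])
    p,_=cv2.projectPoints(np.array(P,float).reshape(-1,3),cv2.Rodrigues(V[:3,:3])[0],V[:3,3],np.array(cam["mtx"]),np.array([cam["k1"],0,0,0,0.]))
    return p[:,0]
def save(cam,name,roi=None,f=1,pts=[]):
    im=cam["color"].copy()
    x0,y0,x1,y1=roi or (0,0,640,400)
    im=cv2.resize(im[y0:y1,x0:x1],None,fx=f,fy=f,interpolation=cv2.INTER_CUBIC)
    for p in pts: cv2.circle(im,(int((p[0]+.5-x0)*f-.5),int((p[1]+.5-y0)*f-.5)),2,(0,0,255),-1)
    cv2.imwrite("pics/"+name+".png",im)
E
python3 - <<'E'
from h import *
t=env.read_camera("top"); s=env.read_camera("side")
Z=lambda x0,y0,px:((px[0]+.5)/5-.5+x0,(px[1]+.5)/5-.5+y0)
top={"corn0":((335,197),.044),"c1":((535,265),.044),"c2":((490,402),.044),"c3":((282,325),.044),"mark":((349,331),.044),"btn":((479,317),.054),"disc":((371,278),.050),"nose":((407,276),.054)}
for k,(p,z) in top.items(): print("T",k,plane(t,Z(250,140,p),z).round(4))
sd={"c0":((295,237),.044),"c1":((460,255),.044),"c2":((435,455),.044),"c3":((254,438),.044),"mark":((298,288),.044),"btn":((350,400),.054),"disc":((371,290),.052),"nose":((378,318),.054)}
for k,(p,z) in sd.items(): print("S",k,plane(s,Z(260,150,p),z).round(4))
for cam,c in (("top",t),("side",s)):
  for th,z in (("cup_c",.04),("tape",.01),("radio",.05),("bottle",.1)):
    print(cam,th,[(d["p"],plane(c,d["location"],z).round(3)) for d in env.boxes_of(cam,th)][:3])
E
```

```text
T corn0 [ 0.6422 -0.0469  0.044 ]
T c1 [ 0.581 -0.174  0.044]
T c2 [ 0.4927 -0.1328  0.044 ]
T c3 [ 0.5592 -0.0024  0.044 ]
T mark [ 0.5502 -0.046   0.044 ]
T btn [ 0.5481 -0.1318  0.054 ]
T disc [ 0.583  -0.0643  0.05  ]
T nose [ 0.5808 -0.088   0.054 ]
S c0 [ 0.5625 -0.0097  0.044 ]
S c1 [ 0.6432 -0.0524  0.044 ]
S c2 [ 0.5799 -0.1768  0.044 ]
S c3 [ 0.4983 -0.1372  0.044 ]
S mark [ 0.5518 -0.0468  0.044 ]
S btn [ 0.5491 -0.1375  0.054 ]
S disc [ 0.5857 -0.068   0.052 ]
S nose [ 0.5816 -0.0898  0.054 ]
top cup_c [(0.64, array([0.615, 0.415, 0.04 ])), (0.59, array([ 0.413, -0.456,  0.04 ])), (0.56, array([0.518, 0.367, 0.04 ]))]
top tape [(0.49, array([ 0.691, -0.169,  0.01 ]))]
top radio []
top bottle [(0.59, array([ 0.578, -0.064,  0.1  ])), (0.55, array([ 0.399, -0.437,  0.1  ]))]
side cup_c [(0.97, array([ 0.432, -0.04 ,  0.04 ])), (0.77, array([0.612, 0.412, 0.04 ]))]
side tape [(0.66, array([ 0.658, -0.179,  0.01 ])), (0.42, array([0.532, 0.423, 0.01 ]))]
side radio [(0.87, array([ 0.664, -0.366,  0.05 ]))]
side bottle [(0.96, array([ 0.411, -0.454,  0.1  ])), (0.68, array([ 0.42 , -0.104,  0.1  ]))]
```

The estimates so far:
- **Knob axis:** near (0.584, -0.066).
- **Timer yaw:** about -28°.
- **Nose:** at about 263° in world, so it needs about 110° clockwise.

I'll lift first, turning the tool counter-clockwise to match the bar.

```bash
python3 -m pendant '[[[0,0,-1],-1,-1],[[0,0,-1],-1,-1],[[0,0,-1],-1,-1],[[0,0,-1],-1,-1],[[0,0,-0.5],-1,-1],[[0,0,0],-1,-1],[[0,0,0],-1,-1],[[0,0,0],-1,-1],[[0,0,0],-1,-1],[[0,0,0],-1,-1]]' 40
cat >> h.py <<'E'
def phi():
    s=env.get_state(); w,x,y,z=s["orientation"]
    return 2*np.degrees(np.arctan2(y,x))
def to(x,y,z=None):
    s=env.get_state(); p=np.radians(phi()); d=np.array([x,y])-s["tcp_pos"][:2]
    ex=np.array([np.cos(p),np.sin(p)]); ey=np.array([np.sin(p),-np.cos(p)])
    print("phi",round(np.degrees(p),2),"tcp",s["tcp_pos"].round(4),"rows x %.2f y %.2f"%(d@ex/.02,d@ey/.02),"z","" if z is None else round((s["tcp_pos"][2]-z)/.02,2),"q6",s["joint_pos"][5].round(2),"F",s["wrist_force"].round(2),"t",round(s["clock"],2))
E
python3 -c "
from h import *
to(.584,-.066)"
```

```text
clock: 2.95
tcp_pos: [0.1878, -0.5435, 0.2891]
orientation: [0.0, 0.77, 0.638, -0.0]
wrist_force: [0.2, -1.2, 0.0]
finger_gap: 0.0857
phi 79.27 tcp [ 0.1878 -0.5435  0.2891] rows x 27.15 y 15.01 z  q6 0.38 F [ 0.17 -1.21  0.04] t 2.95
```

```bash
python3 -m pendant '[[[1,0.55,0],0,-1],[[1,0.55,0],0,-1],[[1,0.55,0],0,-1],[[1,0.55,0],0,-1],[[1,0.55,0],0,-1],[[1,0.55,0],0,-1],[[1,0.55,0],0,-1],[[1,0.55,0],0,-1],[[1,0.55,0],0,-1],[[1,0.55,0],0,-1],[[1,0.55,0],0,-1],[[1,0.55,0],0,-1]]'
python3 -m pendant '[[[1,0.55,0],0,-1],[[1,0.55,0],0,-1],[[1,0.55,0],0,-1],[[1,0.55,0],0,-1],[[1,0.55,0],0,-1],[[1,0.55,0],0,-1],[[1,0.55,0],0,-1],[[1,0.55,0],0,-1],[[1,0.55,0],0,-1],[[1,0.55,0],0,-1],[[1,0.55,0],0,-1],[[1,0.55,0],0,-1]]'
python3 -m pendant '[[[1,0.55,0],0,-1],[[1,0.55,0],0,-1],[[1,0.6,0],0,-1],[[0,0,0],-1,-1],[[0,0,0],-1,-1],[[0,0,0],-1,-1],[[0,0,0],-1,-1],[[0,0,0],-1,-1],[[0,0,0],-1,-1],[[0,0,0],-1,-1],[[0,0,0],-1,-1],[[0,0,0],-1,-1]]'
python3 -m pendant '[[[0,0,0],-1,-1],[[0,0,0],-1,-1],[[0,0,0],-1,-1],[[0,0,0],-1,-1],[[0,0,0],-1,-1],[[0,0,0],-1,-1],[[0,0,0],-1,-1],[[0,0,0],-1,-1],[[0,0,0],-1,-1],[[0,0,0],-1,-1],[[0,0,0],-1,-1],[[0,0,0],-1,-1]]'
python3 -m pendant '[[[0,0,0],-1,-1],[[0,0,0],-1,-1],[[0,0,0],-1,-1],[[0,0,0],-1,-1],[[0,0,0],-1,-1],[[0,0,0],-1,-1],[[0,0,0],-1,-1],[[0,0,0],-1,-1],[[0,0,0],-1,-1]]'
python3 - <<'E'
from h import *
to(.584,-.066)
w=env.read_camera("wrist"); save(w,"b_w")
for th in ["dial_grip","timer_mark","start_top"]: print(th,[(d["p"],d["location"]) for d in env.boxes_of("wrist",th)][:3])
c=np.array([.5845,-.066]); 
print(proj(w,[[.5845,-.066,.082],[.5815,-.089,.054],[.5485,-.1346,.054],[.55,-.048,.044]]).round(1))
E
```

```text
clock: 4.45
tcp_pos: [0.3638, -0.3312, 0.2893]
orientation: [0.0, 0.771, 0.637, -0.0]
wrist_force: [1.3, 0.9, -0.9]
finger_gap: 0.0854
clock: 5.95
tcp_pos: [0.5384, -0.1204, 0.2893]
orientation: [0.0, 0.771, 0.637, 0.0]
wrist_force: [0.2, -0.6, -0.2]
finger_gap: 0.0852
clock: 7.45
tcp_pos: [0.5826, -0.0685, 0.2893]
orientation: [0.0, 0.396, 0.918, -0.0]
wrist_force: [0.2, 0.2, 0.3]
finger_gap: 0.0851
clock: 8.95
tcp_pos: [0.5826, -0.0685, 0.2892]
orientation: [0.0, -0.219, 0.976, -0.0]
wrist_force: [-0.7, -0.5, -0.2]
finger_gap: 0.0854
clock: 10.07
tcp_pos: [0.5825, -0.0685, 0.2893]
orientation: [0.0, -0.638, 0.77, -0.0]
wrist_force: [0.2, 0.9, 0.9]
finger_gap: 0.0854
phi 259.3 tcp [ 0.5825 -0.0685  0.2893] rows x -0.14 y -0.05 z  q6 -1.64 F [0.17 0.94 0.92] t 10.07
dial_grip [(0.82, [314.0, 170.9])]
timer_mark [(0.74, [322.7, 148.7]), (0.56, [238.0, 102.7])]
start_top [(0.76, [328.0, 122.5])]
[[312.8 173.8]
 [312.  154.8]
 [328.7 118.8]
 [337.2 176.6]]
```

View pics/b_w.png

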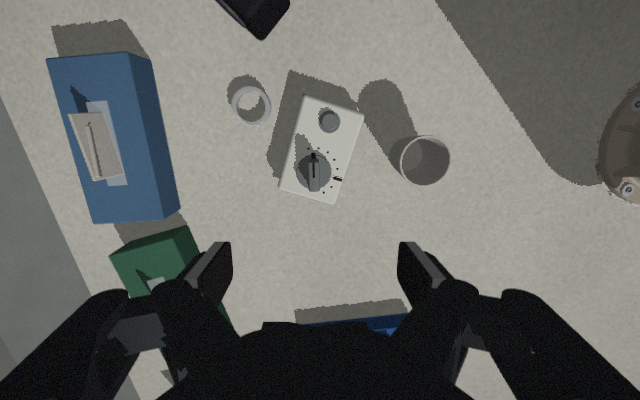

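The wrist picture shows the knob bar at (314,170), its nose up at (314,155), the button at (329,121) and the long bar at (337,179). That agrees with my projections to a few pixels. I'll zoom in to refine.

```bash
python3 - <<'E'
from h import *
w=env.read_camera("wrist"); save(w,"b_wz",(270,85,370,210),6 if 0 else 4.8)
E
python3 -c "
import cv2;print(cv2.imread('pics/b_wz.png').shape)"
```

```text
(600, 480, 3)
```

View pics/b_wz.png

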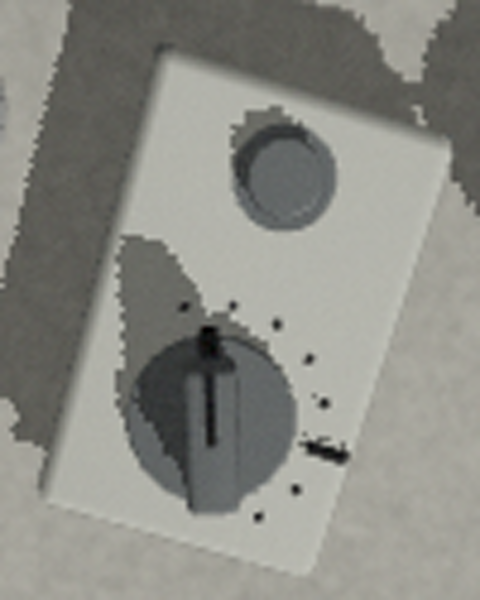

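Run:
```python
from h import *
w=env.read_camera("wrist")
Z=lambda p:((p[0]+.5)/4.8-.5+270,(p[1]+.5)/4.8-.5+85)
P={"barNoseEnd":((212,372),.082),"barEnd":((215,512),.082),"stripe0":((210,374),.082),"stripe1":((211,445),.082),"disc":((215,417),.052),"noseFoot":((208,338),.055),"btn":((290,177),.054),"mark":((327,451),.044),"c0":((168,52),.044),"c1":((450,145),.044),"c2":((310,574),.044),"c3":((44,492),.044)}
W={k:plane(w,Z(p),z)for k,(p,z) in P.items()}
for k in W: print(k,W[k].round(4))
a=lambda u,v:np.degrees(np.arctan2(*(W[v]-W[u])[[1,0]]))%360
print("bar",a("barEnd","barNoseEnd"),"stripe",a("stripe1","stripe0"),"mid",(W["barEnd"]+W["barNoseEnd"])/2)
print("yax",a("btn","disc"),a("c0","c3"),a("c1","c2"),"mark",a("disc","mark"),a("c0","c1"),a("c3","c2"))
to(*W["disc"][:2])
```

```text
barNoseEnd [ 0.5802 -0.0824  0.082 ]
barEnd [ 0.5873 -0.0416  0.082 ]
stripe0 [ 0.5808 -0.082   0.082 ]
stripe1 [ 0.5845 -0.0616  0.082 ]
disc [ 0.5829 -0.0643  0.052 ]
noseFoot [ 0.5802 -0.0892  0.055 ]
btn [ 0.5471 -0.1311  0.054 ]
mark [ 0.55   -0.0452  0.044 ]
c0 [ 0.5758 -0.1733  0.044 ]
c1 [ 0.4974 -0.131   0.044 ]
c2 [ 0.5624 -0.0057  0.044 ]
c3 [ 0.6422 -0.0495  0.044 ]
bar 260.1558404206544 stripe 259.71274415342924 mid [ 0.58371299 -0.06201254  0.082     ]
yax 61.86192271588903 61.82576816544423 62.58092647954546 mark 149.90942407492676 151.66200385948582 151.24643779845462
phi 259.01 tcp [ 0.5828 -0.0693  0.2892] rows x -0.24 y 0.04 z  q6 -1.63 F [ 0.43 -0.18 -0.78] t 10.38
```

The bar is at about 260° and the target at about 152°, so that's 108° clockwise. I'll go down over the knob, centring on (0.5835,-0.0645).

```bash
python3 -m pendant '[[[-0.24,0,1],-0.1,-1],[[0,0,1],0,-1],[[0,0,1],0,-1],[[0,0,1],0,-1],[[0,0,1],0,-1],[[0,0,1],0,-1],[[0,0,1],0,-1],[[0,0,1],0,-1],[[0,0,0],0,-1]]'
python3 - <<'E'
from h import *
to(.5835,-.0645,.058)
w=env.read_camera("wrist"); save(w,"c_w",pts=proj(w,[[.5835,-.0645,.082]]))
s=env.read_camera("side"); save(s,"c_s",(260,120,420,240),5)
E
```

```text
clock: 11.5
tcp_pos: [0.5824, -0.0647, 0.1275]
orientation: [-0.001, -0.64, 0.768, 0.001]
wrist_force: [0.3, -0.4, -0.3]
finger_gap: 0.0855
phi 259.62 tcp [ 0.5824 -0.0647  0.1275] rows x -0.02 y -0.05 z 3.48 q6 -1.64 F [ 0.26 -0.43 -0.3 ] t 11.5
```

View pics/c_w.png

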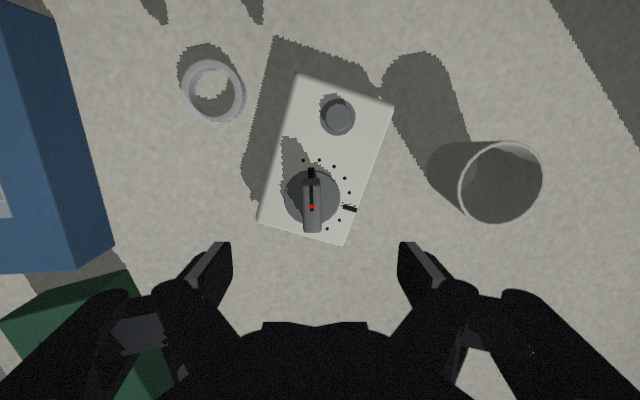

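View pics/c_s.png

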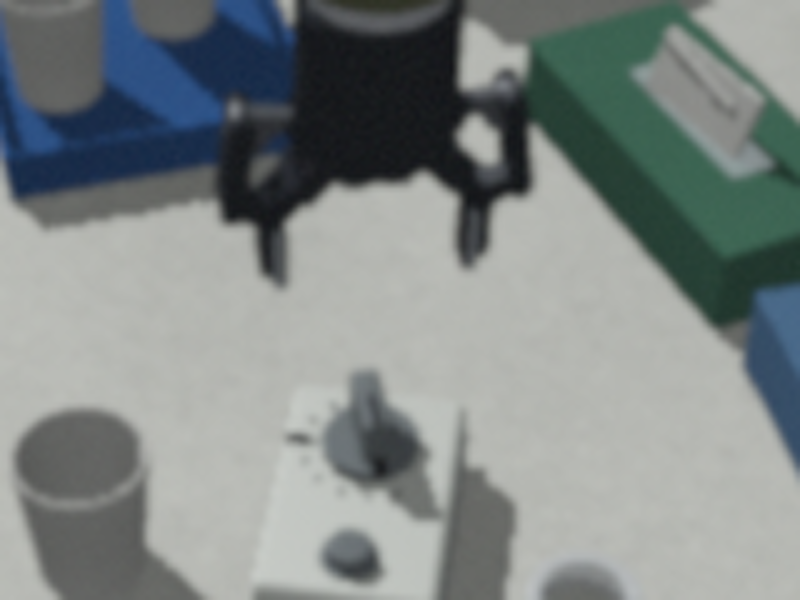

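Centred (bar at (312,205), dot on it). Down to TCP z≈0.058 and close gently.

```bash
python3 -m pendant '[[[0,-0.05,0.9],0,-1],[[0,0,0.9],0,-1],[[0,0,0.9],0,-1],[[0,0,0.75],0,-1],[[0,0,0],0,-1],[[0,0,0],0,-0.3],[[0,0,0],0,0.2],[[0,0,0],0,0.6],[[0,0,0],0,1],[[0,0,0],0,1],[[0,0,0],0,1],[[0,0,0],0,1]]' 50
python3 - <<'E'
from h import *
to(.5835,-.0645,.058)
s=env.read_camera("side"); save(s,"d_s",(260,150,420,270),5)
E
```

```text
clock: 13.1
tcp_pos: [0.5847, -0.0653, 0.0601]
orientation: [-0.0, -0.641, 0.768, -0.0]
wrist_force: [-0.7, 0.1, -0.3]
finger_gap: -0.0001
phi 259.67 tcp [ 0.5847 -0.0653  0.0601] rows x -0.03 y 0.07 z 0.1 q6 -1.64 F [-0.69  0.06 -0.31] t 13.1
```

View pics/d_s.png

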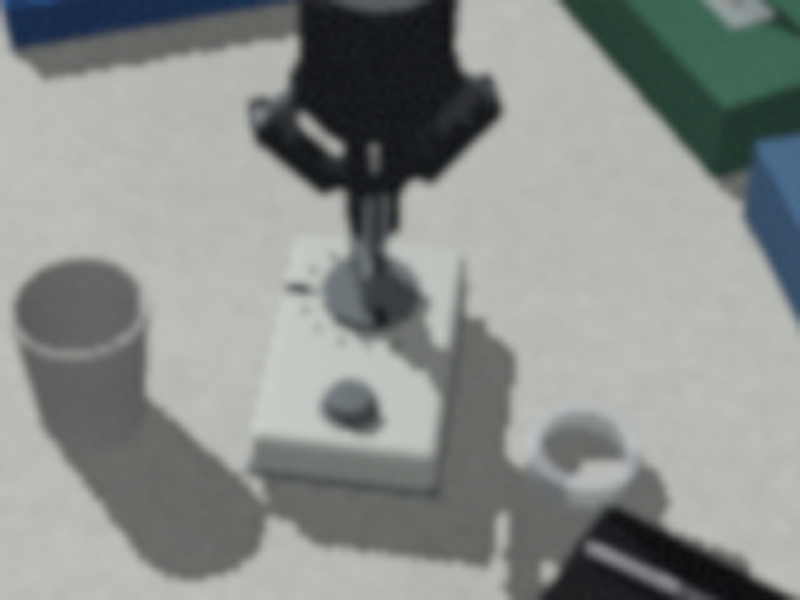

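The gap reads 0, so the fingers closed without the bar between them. I'll check where they are.

Run:
```python
from h import *
s=env.read_camera("side"); st=env.get_state(); p=st["tcp_pos"]
print(proj(s,[p,p+[0,0,.02],[.5835,-.0645,.082]]))
save(s,"e_s",(300,170,360,230),10,proj(s,[p,[.5835,-.0645,.082]]))
w=env.read_camera("wrist"); save(w,"e_w")
t=env.read_camera("top"); save(t,"e_t",(250,140,410,260),5)
```

```text
[[333.15669504 204.89320948]
 [333.26593004 199.61667132]
 [332.72831584 199.00441777]]
```

View pics/e_s.png

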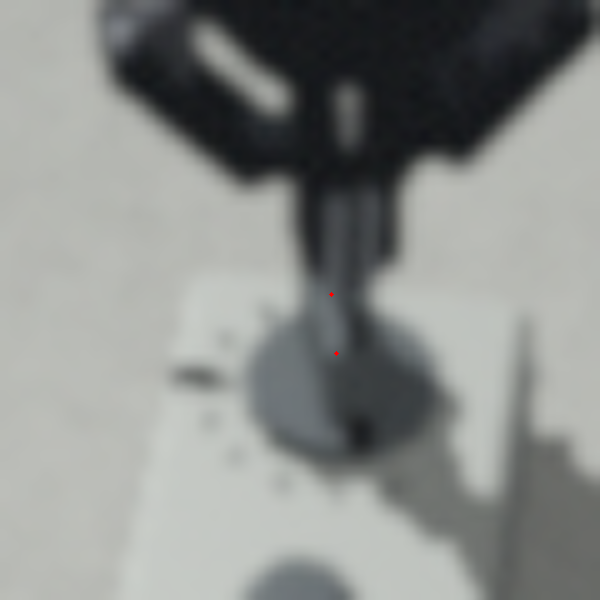

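View pics/e_w.png

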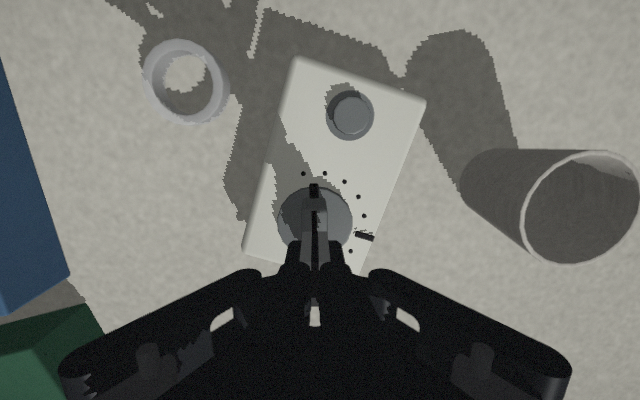

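View pics/e_t.png

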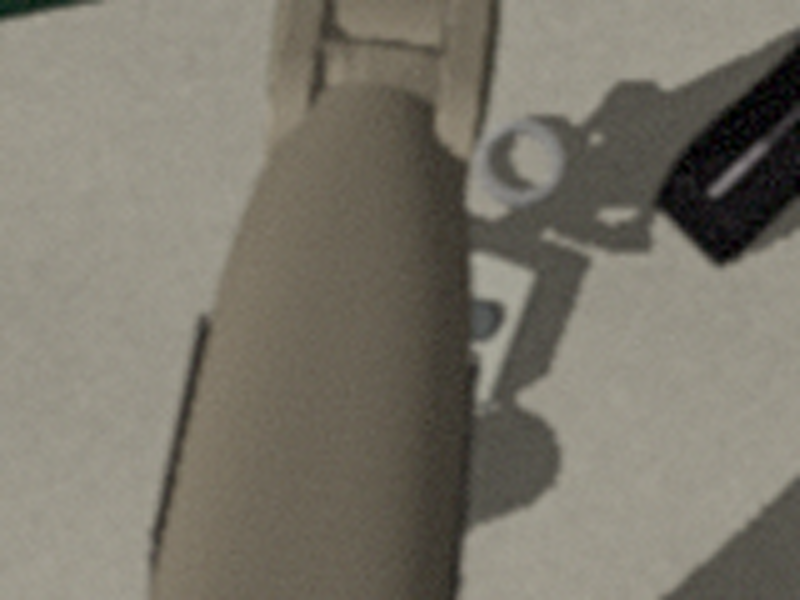

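Run:
```python
from h import *
print(env.get_state()["finger_gap"])
w=env.read_camera("wrist"); save(w,"f_w",(265,170,365,270),6)
```

```text
0.0001222501597009835
```

View pics/f_w.png

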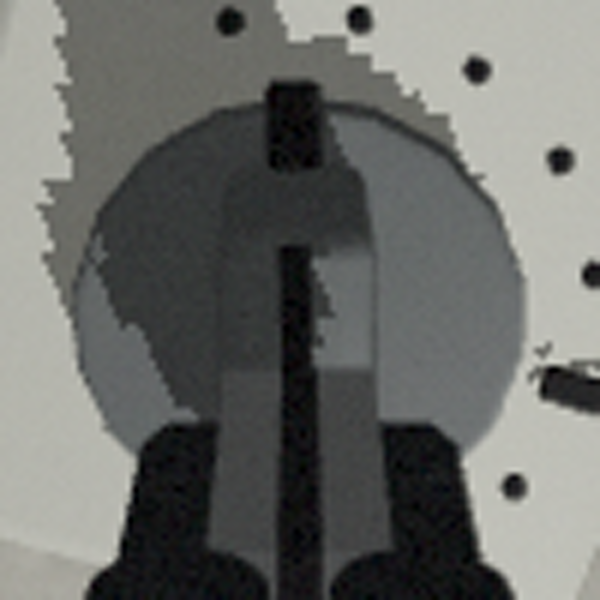

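Run:
```python
from h import *
w=env.read_camera("wrist"); st=env.get_state(); p=st["tcp_pos"]; s=env.read_camera("side")
V=np.array(w["view"]); print("cam pos",(-V[:3,:3].T@V[:3,3]).round(4),"tcp",p.round(4))
ph=np.radians(phi()); ex=np.array([np.cos(ph),np.sin(ph),0])
for dz in (0,.019,.03,.04): print(dz,proj(w,[p+[0,0,dz],p+[0,0,dz]+.011*ex]).round(1).tolist(),proj(s,[p+[0,0,dz],p+[0,0,dz]+.011*ex]).round(1).tolist())
print("bar nose top",proj(w,[[.5835,-.0645,.082]+.022*ex]).round(1),proj(s,[[.5835,-.0645,.082]+.022*ex]).round(1))
save(s,"g_s",(290,150,380,217),8)
```

```text
cam pos [ 0.5716 -0.131   0.2344] tcp [ 0.5847 -0.0653  0.0601]
0 [[312.9, 225.5], [312.9, 209.8]] [[333.2, 204.9], [333.9, 207.9]]
0.019 [[312.7, 236.8], [312.7, 219.6]] [[333.3, 199.9], [334.0, 202.9]]
0.03 [[312.6, 244.5], [312.6, 226.4]] [[333.3, 196.9], [334.0, 199.9]]
0.04 [[312.5, 252.6], [312.4, 233.3]] [[333.4, 194.2], [334.1, 197.2]]
bar nose top [[315.  204.2]] [[334.2 205.1]]
```

View pics/g_s.png

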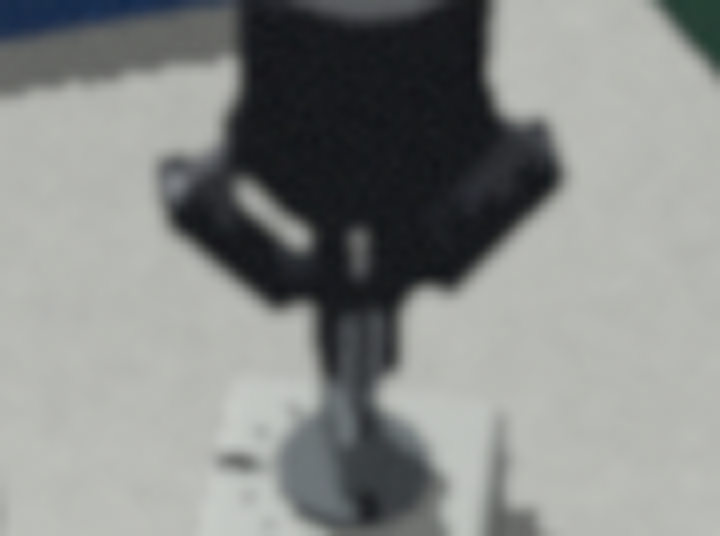

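The fingertips look about 30 mm higher than the reported TCP, just above the bar. I'll check the wrist camera pose against the timer's known geometry using PnP.

Run:
```python
from h import *
w=env.read_camera("wrist"); save(w,"h_w",(235,45,435,275),2.6*1)
```

```text
(no output)
```

View pics/h_w.png

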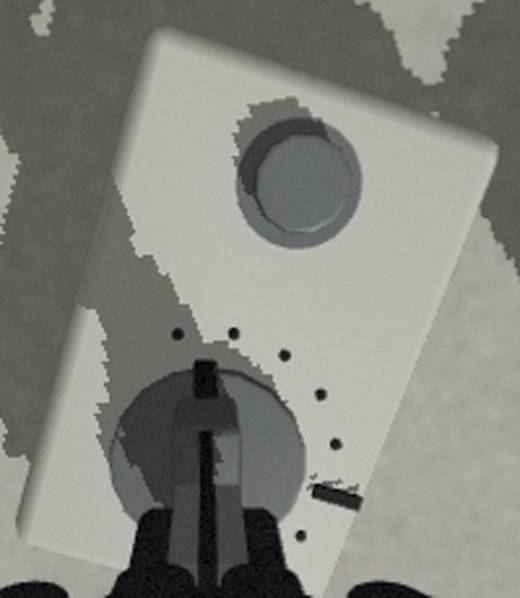

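Run:
```python
from h import *
w=env.read_camera("wrist")
Z=lambda p:((p[0]+.5)/2.6-.5+235,(p[1]+.5)/2.6-.5+45)
th=np.radians(62.0-90); R=np.array([[np.cos(th),-np.sin(th)],[np.sin(th),np.cos(th)]])
k=np.array([.5835,-.0645]); o=k-R@[0,.03]
T=lambda x,y,z:np.r_[o+R@[x,y],z]
obj=np.array([T(.048,-.074,.044),T(-.048,-.074,.044),T(.048,.074,.044),T(-.0385,.03,.044),T(0,-.047,.054)])
ipx=np.array([Z(p) for p in [(155,31),(497,150),(19,538),(337,498),(305,184)]])
print("reproj nominal\n",(proj(w,obj)-ipx).round(1))
V=np.array(w["view"])
ok,r,t=cv2.solvePnP(obj,ipx,np.array(w["mtx"]),np.array([w["k1"],0,0,0,0.]),cv2.Rodrigues(V[:3,:3])[0],V[:3,3].copy().reshape(3,1),True,cv2.SOLVEPNP_ITERATIVE)
Rr=cv2.Rodrigues(r)[0]; print("pnp cam",(-Rr.T@t).ravel().round(4),"nominal",(-V[:3,:3].T@V[:3,3]).round(4))
# translation only
from scipy.optimize import least_squares
R0=V[:3,:3]
def f(c): 
    p,_=cv2.projectPoints(obj,cv2.Rodrigues(R0)[0],-R0@c,np.array(w["mtx"]),np.array([w["k1"],0,0,0,0.])); return (p[:,0]-ipx).ravel()
s=least_squares(f,-R0.T@V[:3,3]); print("trans only",s.x.round(4),s.fun.round(1))
```

```text
reproj nominal
 [[ -2.3 -11.5]
 [  8.3  -7.4]
 [ -5.4   0.9]
 [  0.3  -3.1]
 [  0.4  -3.2]]
pnp cam [ 0.5707 -0.1177  0.247 ] nominal [ 0.5716 -0.131   0.2344]
trans only [ 0.5715 -0.1351  0.2442] [ 0.  -0.9  2.7  0.1 -0.8 -0.1 -1.3 -3.1 -0.7  3.6]
```

By button and mark the camera pose is good; the corners mislead because they're rounded. So the arm is where it says it is, and the visible fingertips simply end higher. I'll open to about 30 mm, then feel downwards in small steps, watching the force.

```bash
python3 -m pendant '[[[0,0,0],0,0.3],[[0,0,0],0,0.3],[[0,0,0],0,0.3],[[0,0,0],0,0.3]]'
python3 - <<'E'
from h import *
to(.5835,-.0645)
w=env.read_camera("wrist"); save(w,"i_w",(235,145,395,275),4)
E
```

```text
clock: 14.05
tcp_pos: [0.5847, -0.0653, 0.0601]
orientation: [-0.0, -0.641, 0.768, -0.0]
wrist_force: [0.5, 0.0, -0.4]
finger_gap: 0.0296
phi 259.67 tcp [ 0.5847 -0.0653  0.0601] rows x -0.03 y 0.07 z  q6 -1.64 F [ 0.47  0.02 -0.4 ] t 14.05
```

View pics/i_w.png

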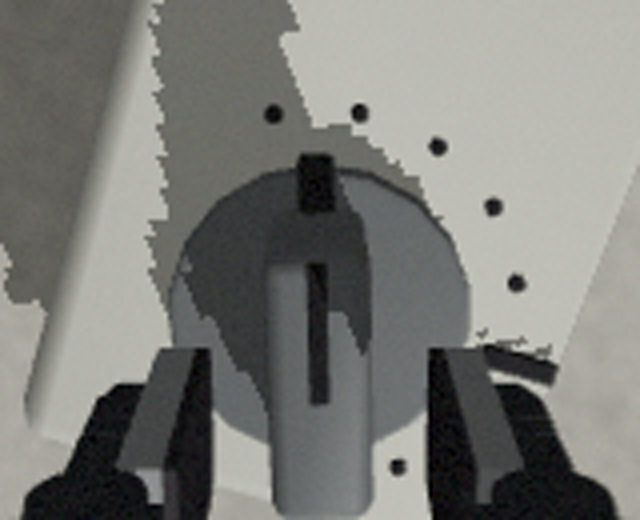

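The picture shows the bar at zoom x 268–372, centred between the pads at 212 and 427, with the tips above it. Descending 20 mm, with a check after.

```bash
python3 -m pendant '[[[0,0.05,0.25],0,0.3],[[0,0,0.25],0,0.3],[[0,0,0.25],0,0.3],[[0,0,0.25],0,0.3],[[0,0,0],0,0.3]]'
python3 - <<'E'
from h import *
to(.5835,-.0645)
w=env.read_camera("wrist"); save(w,"j_w",(235,145,395,275),4)
s=env.read_camera("side"); save(s,"j_s",(290,150,380,217),8)
E
```

```text
clock: 14.72
tcp_pos: [0.5833, -0.065, 0.0394]
orientation: [-0.0, -0.641, 0.768, 0.0]
wrist_force: [-0.2, -0.6, 0.5]
finger_gap: 0.0297
phi 259.67 tcp [ 0.5833 -0.065   0.0394] rows x -0.03 y -0.00 z  q6 -1.64 F [-0.24 -0.59  0.52] t 14.72
```

View pics/j_w.png

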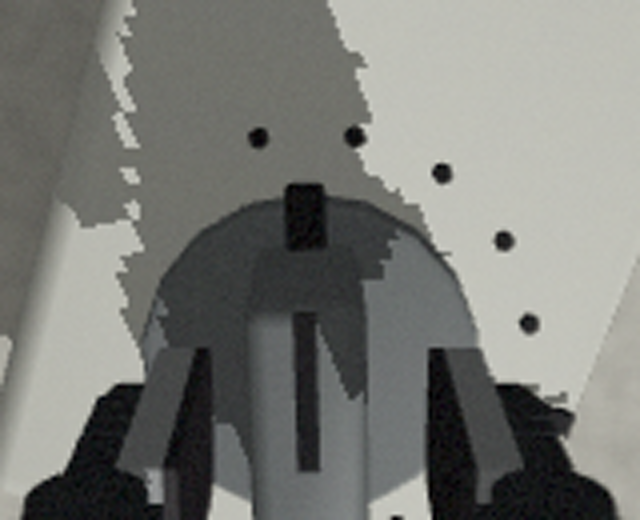

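View pics/j_s.png

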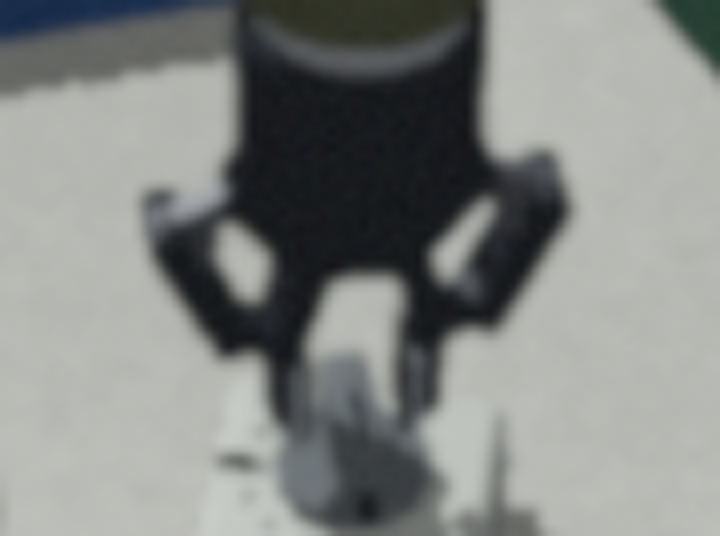

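The tips now straddle the bar at about its top height (z≈0.08). I'll go down another 18 mm in small rows.

```bash
python3 -m pendant '[[[0,0,0.2],0,0.3],[[0,0,0.2],0,0.3],[[0,0,0.2],0,0.3],[[0,0,0],0,0.3]]'; python3 -m pendant '[[[0,0,0.1],0,0.3],[[0,0,0.1],0,0.3],[[0,0,0.1],0,0.3],[[0,0,0],0,0.3]]'
python3 - <<'E'
from h import *
to(.5835,-.0645)
w=env.read_camera("wrist"); save(w,"k_w",(235,145,395,275),4)
s=env.read_camera("side"); save(s,"k_s",(290,150,380,217),8)
E
```

```text
clock: 15.32
tcp_pos: [0.5833, -0.065, 0.0276]
orientation: [-0.0, -0.641, 0.768, 0.0]
wrist_force: [0.9, 0.5, 0.0]
finger_gap: 0.0297
clock: 15.82
tcp_pos: [0.5836, -0.0651, 0.0219]
orientation: [-0.0, -0.641, 0.768, 0.0]
wrist_force: [-0.1, -0.5, 0.7]
finger_gap: 0.0297
phi 259.66 tcp [ 0.5836 -0.0651  0.0219] rows x -0.03 y 0.01 z  q6 -1.64 F [-0.06 -0.49  0.73] t 15.82
```

View pics/k_w.png

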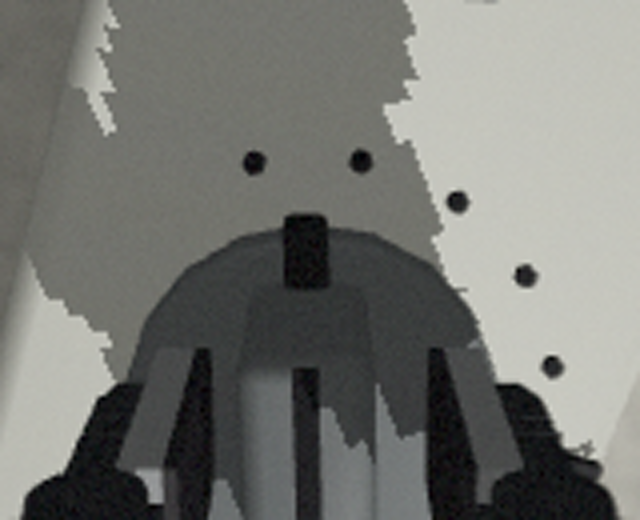

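View pics/k_s.png

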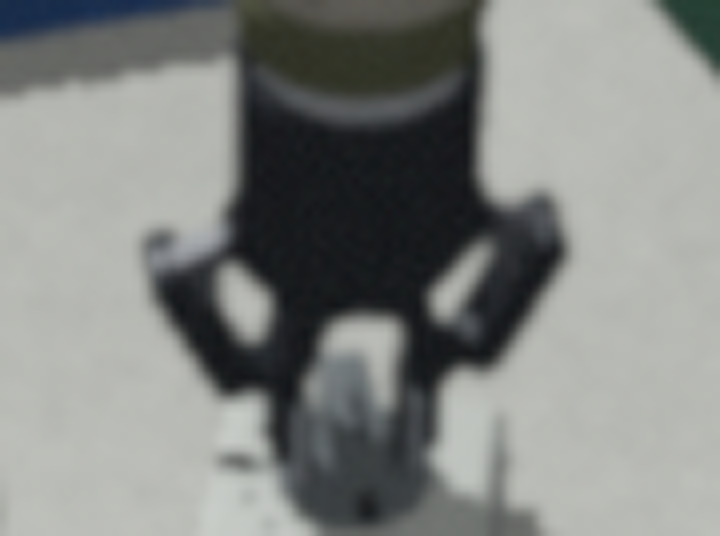

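No contact yet. I'll go 4 mm lower and grip the bar.

```bash
python3 -m pendant '[[[0,0,0.1],0,0.3],[[0,0,0.1],0,0.3],[[0,0,0],0,0.5],[[0,0,0],0,0.7],[[0,0,0],0,1],[[0,0,0],0,1],[[0,0,0],0,1]]' 60
python3 - <<'E'
from h import *
to(.5835,-.0645); print(env.get_state()["finger_gap"],env.get_state()["ft_torque"])
s=env.read_camera("side"); save(s,"l_s",(290,150,380,217),8)
E
```

```text
clock: 16.8
tcp_pos: [0.5849, -0.0654, 0.0202]
orientation: [0.001, -0.641, 0.768, -0.001]
wrist_force: [-1.5, 0.9, 12.5]
finger_gap: 0.015
phi 259.69 tcp [ 0.5849 -0.0654  0.0202] rows x -0.03 y 0.08 z  q6 -1.64 F [-1.54  0.87 12.49] t 16.8
0.015027698317159992 [0.10762278 0.58282944 0.12148817]
```

View pics/l_s.png

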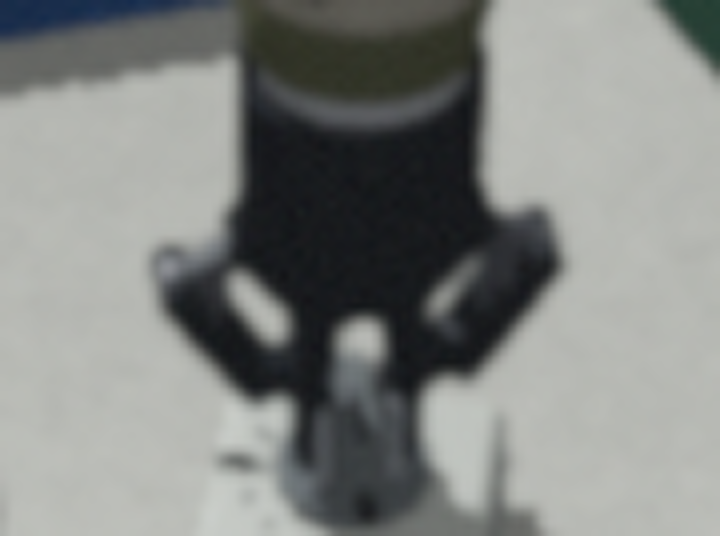

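The bar is gripped (gap 15 mm) and already leaning with 12.5 N. I'll add about 1 mm and read it again.

```bash
python3 -m pendant '[[[0,0,0.05],0,1],[[0,0,0],0,1],[[0,0,0],0,1]]'; python3 -m pendant '[[[0,0,0],0.4,1],[[0,0,0],0.4,1]]'; python3 -c "
from h import *
to(.5835,-.0645); print(env.get_state()['ft_torque'])"
```

```text
clock: 17.23
tcp_pos: [0.5849, -0.0654, 0.0201]
orientation: [0.001, -0.641, 0.768, -0.001]
wrist_force: [-4.7, 0.5, 18.3]
finger_gap: 0.0153
clock: 17.48
tcp_pos: [0.5848, -0.0654, 0.0201]
orientation: [0.001, -0.608, 0.794, -0.001]
wrist_force: [-5.9, 1.1, 18.0]
finger_gap: 0.0152
phi 254.83 tcp [ 0.5848 -0.0654  0.0201] rows x -0.03 y 0.07 z  q6 -1.55 F [-5.92  1.15 18.03] t 17.48
[0.18152242 1.15801218 0.34327923]
```

Pressed at 18 N, and the knob turns with the tool. I'll trim the ~6 N of sideways force by 1 mm and keep turning.

```bash
python3 -m pendant '[[[0,0.05,0],0.7,1],[[0,0,0],0.7,1],[[0,0,0],0.7,1]]'; python3 -m pendant '[[[0,0,0],0.7,1],[[0,0,0],0.7,1]]'
python3 - <<'E'
from h import *
to(.5835,-.0645); print(env.get_state()['ft_torque'],env.get_state()['finger_gap'])
w=env.read_camera("wrist"); save(w,"m_w")
s=env.read_camera("side"); save(s,"m_s",(280,160,380,235),8)
E
```

```text
clock: 17.85
tcp_pos: [0.5844, -0.0652, 0.0201]
orientation: [0.001, -0.516, 0.856, -0.002]
wrist_force: [-3.4, 0.4, 16.9]
finger_gap: 0.0153
clock: 18.1
tcp_pos: [0.5841, -0.065, 0.0201]
orientation: [0.001, -0.452, 0.892, -0.001]
wrist_force: [-4.1, -0.0, 18.3]
finger_gap: 0.0149
phi 233.78 tcp [ 0.5841 -0.065   0.0201] rows x -0.01 y 0.04 z  q6 -1.19 F [-4.07 -0.03 18.27] t 18.1
[0.30591616 1.05854422 0.2980336 ] 0.014876964529785403
```

View pics/m_w.png

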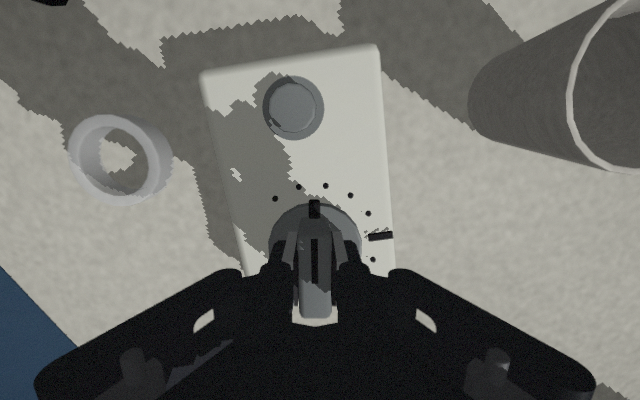

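View pics/m_s.png

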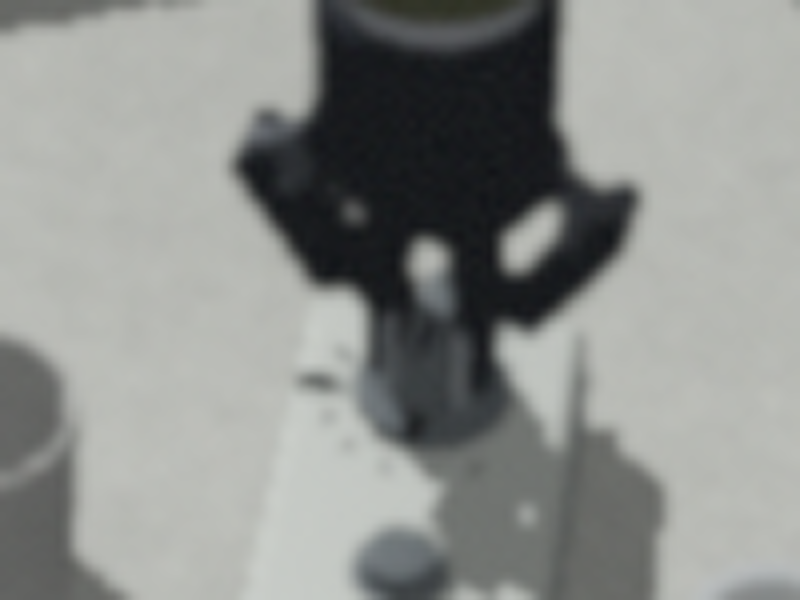

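The nose turns with the tool, and the timer hasn't moved (button and case edges in the same place in the side view). Continuing.

```bash
python3 -m pendant '[[[0,0,0],0.7,1],[[0,0,0],0.7,1],[[0,0,0],0.7,1],[[0,0,0],0.7,1]]'; python3 -m pendant '[[[0,0,0],0.7,1],[[0,0,0],0.7,1],[[0,0,0],0.7,1],[[0,0,0],0.7,1]]'
python3 - <<'E'
from h import *
to(.5835,-.0645); print(env.get_state()['ft_torque'],env.get_state()['finger_gap'])
E
```

```text
clock: 18.7
tcp_pos: [0.5836, -0.0646, 0.0201]
orientation: [0.001, -0.317, 0.948, -0.001]
wrist_force: [-6.6, 1.9, 18.8]
finger_gap: 0.0152
clock: 19.2
tcp_pos: [0.5833, -0.0641, 0.0201]
orientation: [0.001, -0.175, 0.984, 0.0]
wrist_force: [-6.5, 3.5, 19.4]
finger_gap: 0.0153
phi 200.21 tcp [ 0.5833 -0.0641  0.0201] rows x -0.00 y -0.02 z  q6 -0.6 F [-6.5   3.55 19.42] t 19.2
[0.81446705 1.35257916 0.29626593] 0.015299344861508777
```

```bash
python3 -m pendant '[[[0.04,0.045,0],0.7,1],[[0,0,0],0.7,1],[[0,0,0],0.7,1],[[0,0,0],0.7,1]]'; python3 -m pendant '[[[0,0,0],0.7,1],[[0,0,0],0.7,1],[[0,0,0],0.7,1],[[0,0,0],0.7,1],[[0,0,0],0.7,1]]';  python3 - <<'E'
from h import *
to(.5835,-.0645); print(env.get_state()['ft_torque'],env.get_state()['finger_gap'])
w=env.read_camera("wrist"); save(w,"n_w")
s=env.read_camera("side"); save(s,"n_s",(280,160,380,235),8)
E
```

```text
clock: 19.7
tcp_pos: [0.5832, -0.0635, 0.0201]
orientation: [0.002, -0.03, 1.0, 0.0]
wrist_force: [-2.8, 3.6, 17.5]
finger_gap: 0.0152
clock: 20.32
tcp_pos: [0.5833, -0.0628, 0.0201]
orientation: [0.002, 0.153, 0.988, 0.001]
wrist_force: [-2.3, 5.7, 17.8]
finger_gap: 0.0151
phi 162.45 tcp [ 0.5833 -0.0628  0.0201] rows x -0.04 y -0.08 z  q6 0.06 F [-2.35  5.7  17.76] t 20.32
[1.2946057  0.77327399 0.2628356 ] 0.015138583479827399
```

View pics/n_w.png

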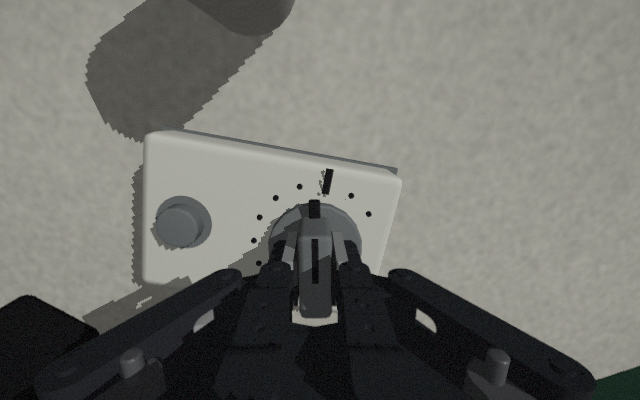

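View pics/n_s.png

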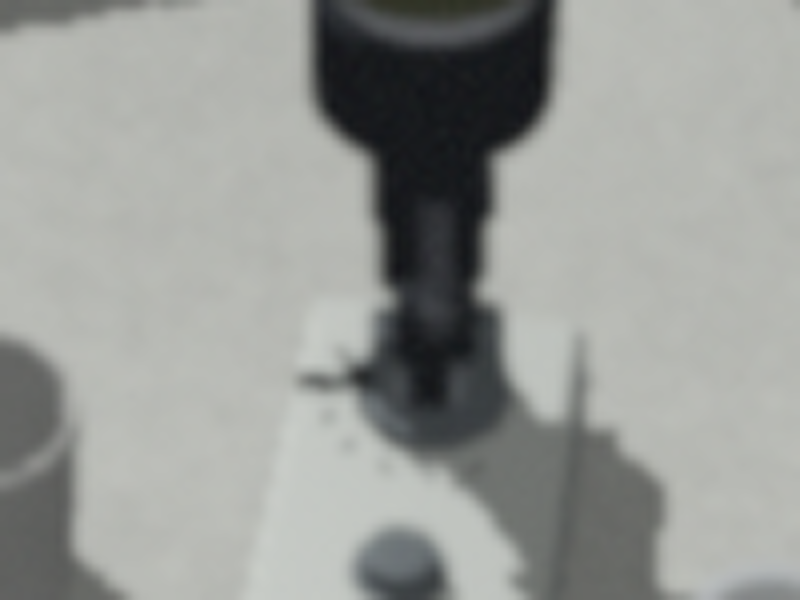

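Nose (314,207) is close to the long bar (328,181). I'll measure the remaining angle in this picture.

Run:
```python
from h import *
w=env.read_camera("wrist"); save(w,"o_w",(240,150,400,270),5)
print(phi(), env.get_state()["clock"])
```

```text
162.51921201463765 20.475
```

View pics/o_w.png

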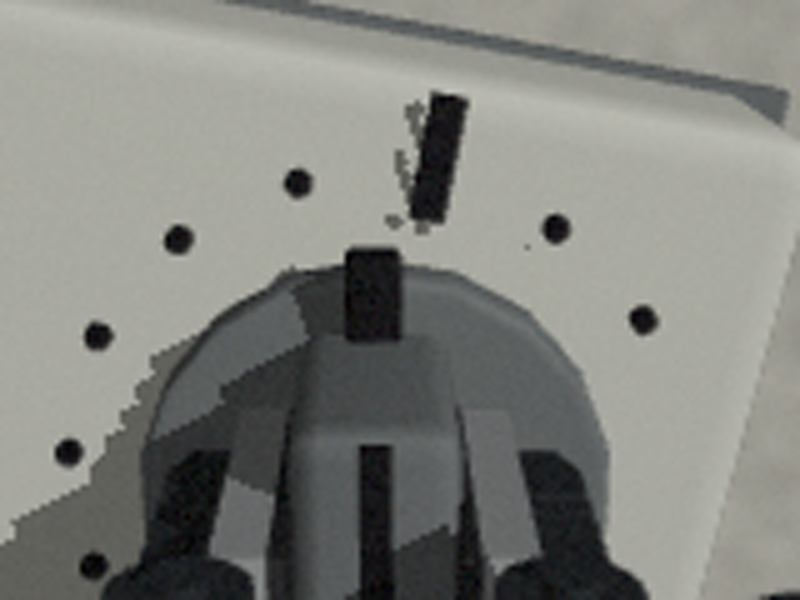

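Run:
```python
from h import *
w=env.read_camera("wrist")
Z=lambda p:((p[0]+.5)/5-.5+240,(p[1]+.5)/5-.5+150)
m0=plane(w,Z((427,220)),.044);m1=plane(w,Z((450,95)),.044);m=(m0+m1)/2
n0=plane(w,Z((374,250)),.056);d=plane(w,Z((375,489)),.052)
b0=plane(w,Z((380,436)),.082);b1=plane(w,Z((377,590)),.082)
dl=plane(w,Z((145,450)),.052);dr=plane(w,Z((608,450)),.052)
a=lambda u,v:np.degrees(np.arctan2(*(v-u)[[1,0]]))%360
print("mark line",a(m0,m1),"len",np.linalg.norm(m1-m0),"m",m.round(4),"disc",(dl+dr)/2,"stripe",a(b1,b0),"phi",phi())
for k in ([.5835,-.0645,0],[.583,-.064,0],[.583,-.063,0]):
    k=np.array(k); print("to mark",a(k,m),"to nose",a(k,n0))
```

```text
mark line 152.96613598781028 len 0.01432619441025704 m [ 0.5503 -0.0447  0.044 ] disc [ 0.57817013 -0.06065843  0.052     ] stripe 161.5247078577952 phi 162.5250653839041
to mark 149.1714143454318 to nose 159.19980622585595
to mark 149.43225328726638 to nose 159.75431646266784
to mark 150.7469362884606 to nose 161.56951408462456
```

About 10° is left (estimates 8.6–10.8°).

```bash
python3 -m pendant '[[[0,0.045,0],0.6,1],[[0,0,0],0.6,1],[[0,0,0],0.45,1],[[0,0,0],0,1],[[0,0,0],0,1]]';  python3 - <<'E'
from h import *
to(.5835,-.0645); print(env.get_state()['ft_torque'],env.get_state()['finger_gap'])
w=env.read_camera("wrist"); save(w,"p_w",(240,150,400,270),5)
E
```

```text
clock: 21.15
tcp_pos: [0.5834, -0.0624, 0.0201]
orientation: [0.002, 0.237, 0.972, 0.001]
wrist_force: [-2.5, 5.7, 16.8]
finger_gap: 0.015
phi 152.62 tcp [ 0.5834 -0.0624  0.0201] rows x -0.05 y -0.09 z  q6 0.23 F [-2.51  5.72 16.75] t 21.15
[ 0.91790498  0.88139465 -0.01939641] 0.015022865075434154
```

View pics/p_w.png

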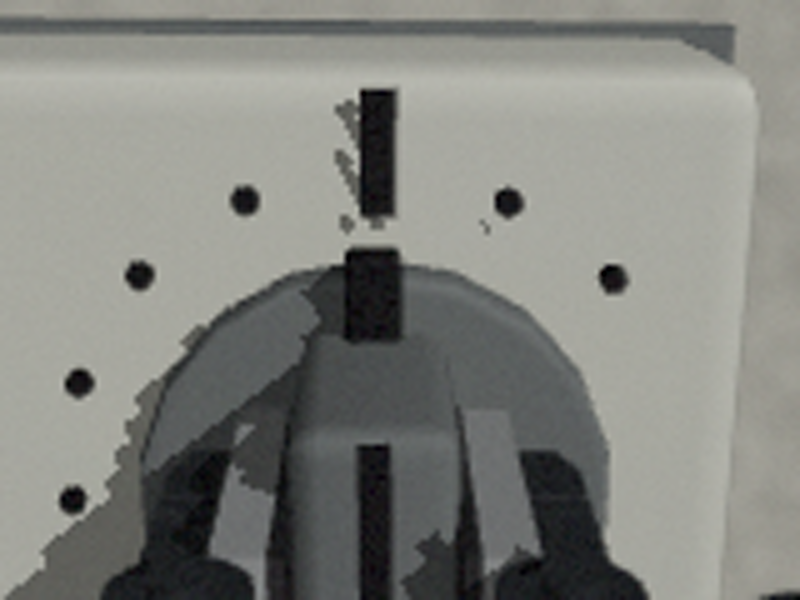

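Aligned: the nose (374) lines up with the bar (378) in the zoom. Now open and lift straight up.

```bash
python3 -m pendant '[[[0,0,0],0,0.3],[[0,0,0],0,0.3],[[0,0,0],0,0.3],[[0,0,-0.3],0,0.3],[[0,0,-0.6],0,0.3],[[0,0,-1],0,0.3],[[0,0,-1],0,0.3],[[0,0,-1],0,0.3],[[0,0,-1],0,0.3],[[0,0,-0.1],0,1],[[0,0,0],0,1],[[0,0,0],0,1]]'
python3 - <<'E'
from h import *
to(.5475,-.1325)
w=env.read_camera("wrist"); save(w,"q_w")
s=env.read_camera("side"); save(s,"q_s",(280,160,380,235),8)
t=env.read_camera("top")
print([(d["p"],d["location"],plane(w,d["location"],.054).round(4)) for d in (env.read_camera("wrist"),env.boxes_of("wrist","start_top"))[1]])
E
```

```text
clock: 22.7
tcp_pos: [0.5813, -0.0633, 0.116]
orientation: [-0.001, 0.237, 0.971, -0.0]
wrist_force: [-0.2, -0.4, 0.2]
finger_gap: 0.0004
phi 152.57 tcp [ 0.5813 -0.0633  0.116 ] rows x -0.10 y -3.85 z  q6 0.23 F [-0.16 -0.44  0.2 ] t 22.7
[(0.79, [229.7, 203.0], array([ 0.5473, -0.1306,  0.054 ]))]
```

View pics/q_w.png

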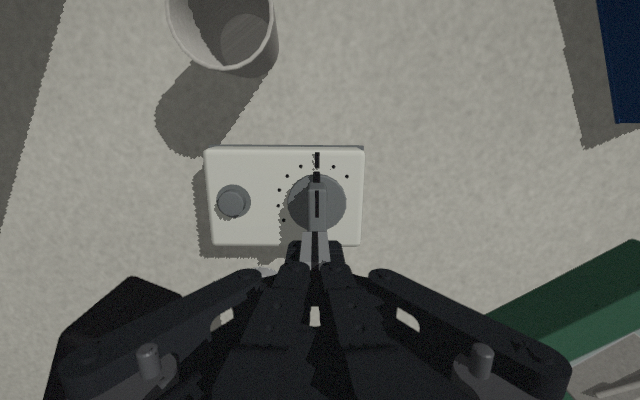

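View pics/q_s.png

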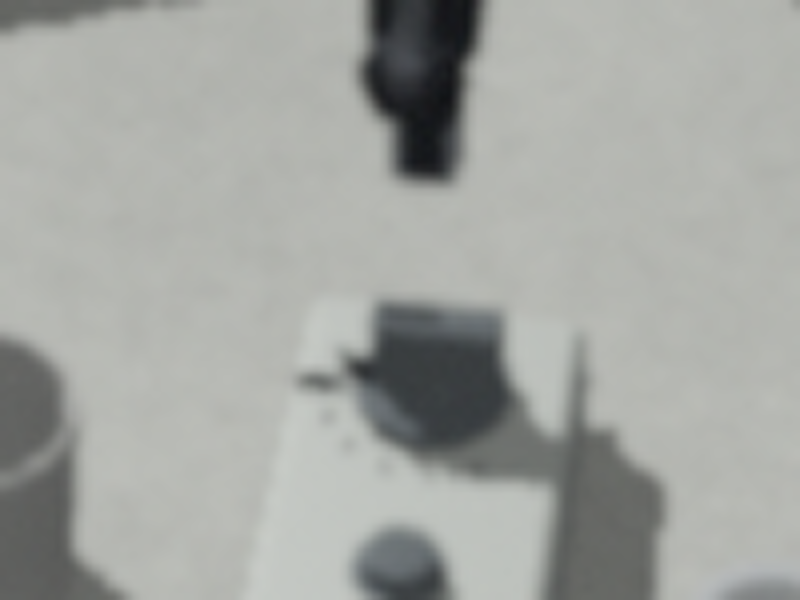

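The timer stands where it was and the nose points at the bar (both at column 317). Now, with the fingers shut, I'll move over the button at about (0.5475, -0.1315).

```bash
python3 -m pendant '[[[-0.1,-0.95,0],0,1],[[0,-0.95,0],0,1],[[0,-0.95,0],0,1],[[0,-0.95,0],0,1],[[0,0,0],0,1],[[0,0,0.8],0,1],[[0,0,0.7],0,1],[[0,0,0],0,1],[[0,0,0],0,1]]' 40
python3 - <<'E'
from h import *
to(.5475,-.1315)
w=env.read_camera("wrist"); save(w,"r_w",(200,100,440,280),3.3)
s=env.read_camera("side"); save(s,"r_s",(280,160,380,235),8,proj(s,[[.5475,-.1315,.054]]))
E
```

```text
clock: 24.08
tcp_pos: [0.5487, -0.1313, 0.0867]
orientation: [-0.0, 0.237, 0.972, 0.0]
wrist_force: [-0.7, -0.1, 0.0]
finger_gap: -0.0001
phi 152.61 tcp [ 0.5487 -0.1313  0.0867] rows x 0.05 y -0.04 z  q6 0.1 F [-0.67 -0.09  0.01] t 24.07
```

View pics/r_w.png

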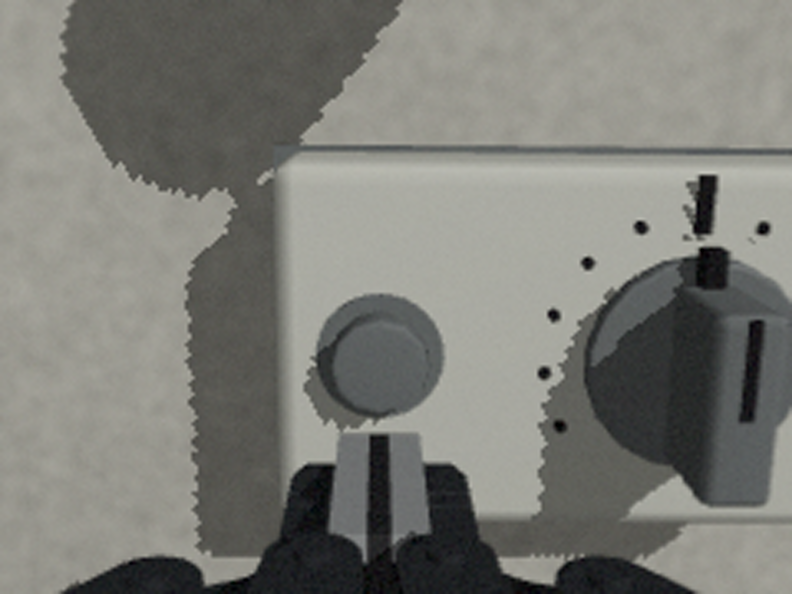

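View pics/r_s.png

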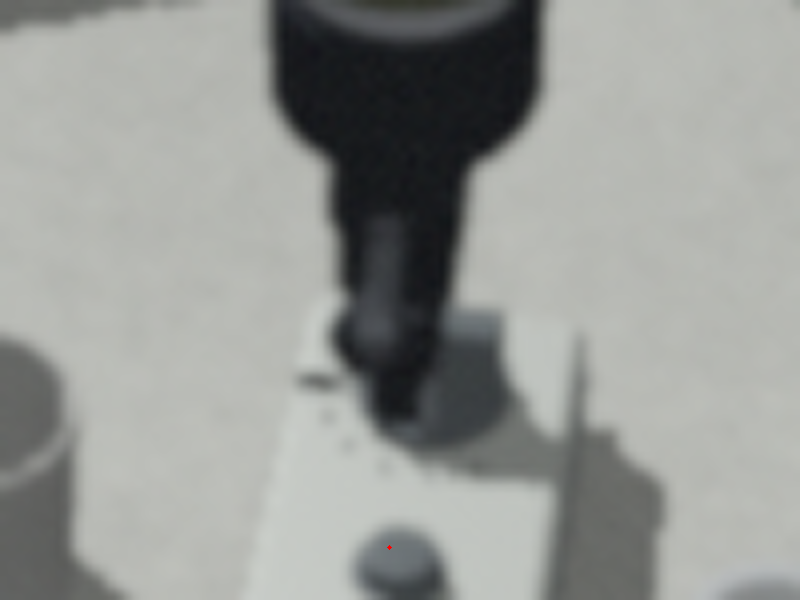

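The button is centred under the shut tips (column 380 in the zoom), about 60 mm below them. Down 50 mm, then feel for it.

```bash
python3 -m pendant '[[[0,-0.03,0.7],0,1],[[0,0,0.7],0,1],[[0,0,0.7],0,1],[[0,0,0.3],0,1],[[0,0,0],0,1],[[0,0,0],0,1]]'
python3 - <<'E'
from h import *
to(.5475,-.1315)
s=env.read_camera("side"); save(s,"s_s",(280,160,380,235),8)
w=env.read_camera("wrist"); save(w,"s_w",(200,100,440,280),3.3)
E
```

```text
clock: 24.92
tcp_pos: [0.5488, -0.1325, 0.0394]
orientation: [0.0, 0.237, 0.971, -0.0]
wrist_force: [-0.1, 0.7, 0.2]
finger_gap: -0.0001
phi 152.57 tcp [ 0.5488 -0.1325  0.0394] rows x 0.08 y 0.01 z  q6 0.1 F [-0.09  0.68  0.22] t 24.93
```

View pics/s_s.png

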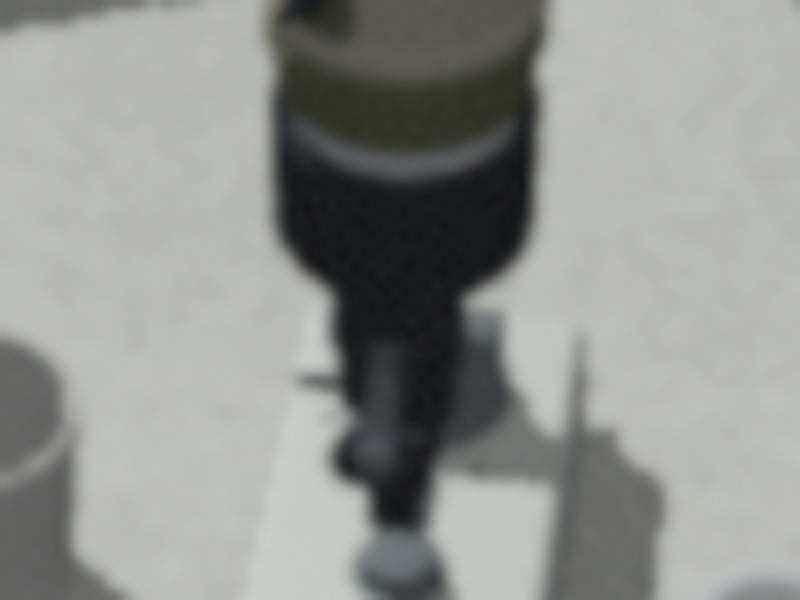

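View pics/s_w.png

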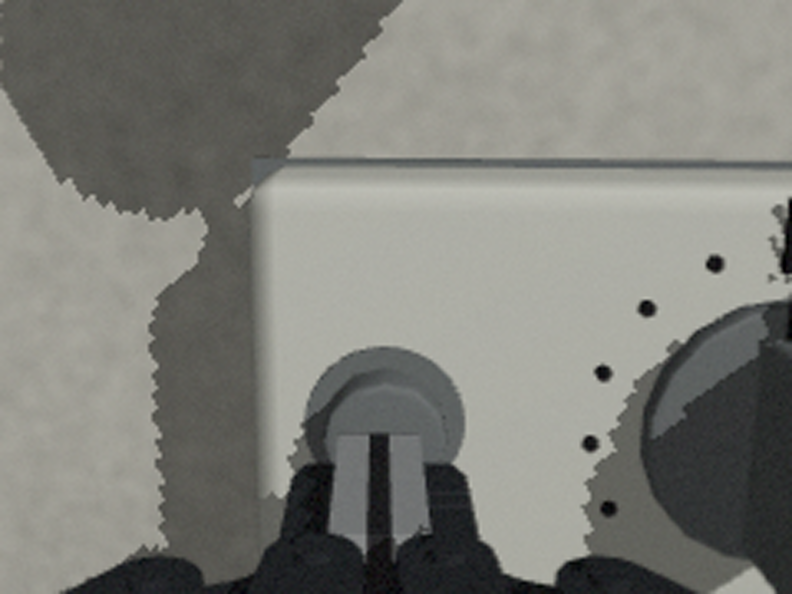

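```bash
python3 -m pendant '[[[0,0,0.2],0,1],[[0,0,0.2],0,1],[[0,0,0],0,1]]';python3 -m pendant '[[[0,0,0.1],0,1],[[0,0,0],0,1]]';python3 -m pendant '[[[0,0,0.1],0,1],[[0,0,0],0,1]]'
```

```text
clock: 25.4
tcp_pos: [0.5481, -0.1322, 0.0306]
orientation: [-0.0, 0.237, 0.971, 0.0]
wrist_force: [-0.2, 0.9, 0.1]
finger_gap: 0.0
clock: 25.65
tcp_pos: [0.5484, -0.1323, 0.0289]
orientation: [-0.0, 0.237, 0.971, -0.0]
wrist_force: [-0.8, -0.0, 0.3]
finger_gap: 0.0002
clock: 25.9
tcp_pos: [0.5484, -0.1323, 0.0269]
orientation: [-0.0, 0.237, 0.971, -0.0]
wrist_force: [0.1, 0.2, -0.2]
finger_gap: -0.0001
```

```bash
python3 -m pendant '[[[0,0,0.1],0,1],[[0,0,0],0,1]]';python3 -m pendant '[[[0,0,0.1],0,1],[[0,0,0],0,1]]';python3 -m pendant '[[[0,0,0.07],0,1],[[0,0,0],0,1]]'
python3 - <<'E'
from h import *
s=env.read_camera("side"); save(s,"t_s",(280,160,380,235),8)
E
```

```text
clock: 26.15
tcp_pos: [0.5484, -0.1323, 0.0249]
orientation: [-0.0, 0.237, 0.971, -0.0]
wrist_force: [1.1, 0.1, -0.1]
finger_gap: -0.0001
clock: 26.4
tcp_pos: [0.5484, -0.1323, 0.0229]
orientation: [-0.0, 0.237, 0.971, -0.0]
wrist_force: [-0.1, 0.4, 0.1]
finger_gap: 0.0003
clock: 26.65
tcp_pos: [0.5486, -0.1324, 0.0218]
orientation: [0.0, 0.237, 0.971, -0.0]
wrist_force: [-0.9, -0.1, 1.5]
finger_gap: -0.0005
```

View pics/t_s.png

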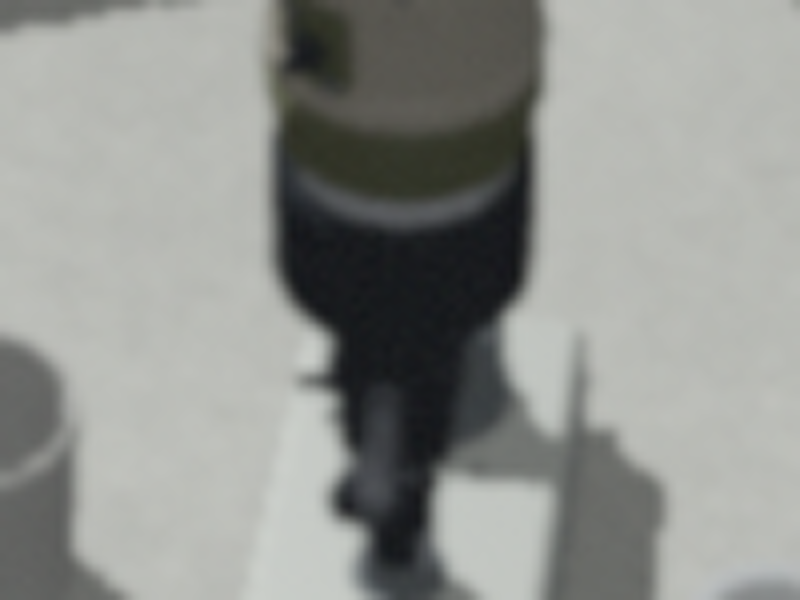

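Contact with the button (1.5 N). Press on in 1–1.5 mm steps, looking for the 4.5 N end of travel.

```bash
for i in 1; do python3 -m pendant '[[[0,0,0.075],0,1],[[0,0,0],0,1]]';python3 -m pendant '[[[0,0,0.075],0,1],[[0,0,0],0,1]]';python3 -m pendant '[[[0,0,0.075],0,1],[[0,0,0],0,1]]';python3 -m pendant '[[[0,0,0.05],0,1],[[0,0,0],0,1]]'; done | grep -E "tcp|force"
```

```text
tcp_pos: [0.5486, -0.1324, 0.0203]
wrist_force: [-0.4, 0.5, 1.9]
tcp_pos: [0.5486, -0.1324, 0.0188]
wrist_force: [-0.5, 0.4, 3.0]
tcp_pos: [0.5486, -0.1324, 0.0172]
wrist_force: [-1.2, 0.4, 4.9]
tcp_pos: [0.5486, -0.1324, 0.0168]
wrist_force: [-1.4, 0.5, 7.3]
```

It has bottomed out: the force rose and TCP moved only 0.4 mm. One more 1 mm push to be sure, then back off.

```bash
python3 -m pendant '[[[0,0,0.05],0,1],[[0,0,0],0,1],[[0,0,0],0,1]]' | grep -E "tcp|force"; python3 -m pendant '[[[0,0,-0.2],0,1],[[0,0,-0.3],0,1],[[0,0,-0.6],0,1],[[0,0,-1],0,1],[[0,0,-1],0,1],[[0,0,-1],0,1],[[0,0,-1],0,1],[[0,0,-1],0,1],[[0,0,-0.5],0,1],[[0,0,0],0,1]]'
python3 - <<'E'
from h import *
to(.5475,-.1315)
w=env.read_camera("wrist"); save(w,"u_w")
s=env.read_camera("side"); save(s,"u_s",(240,150,400,270),5)
E
```

```text
tcp_pos: [0.5487, -0.1324, 0.0167]
wrist_force: [-3.5, 0.8, 14.8]
clock: 29.32
tcp_pos: [0.5489, -0.1325, 0.1478]
orientation: [0.001, 0.237, 0.971, -0.0]
wrist_force: [-0.8, 1.1, -0.8]
finger_gap: 0.0001
phi 152.57 tcp [ 0.5489 -0.1325  0.1478] rows x 0.08 y 0.01 z  q6 0.1 F [-0.85  1.09 -0.81] t 29.32
```

View pics/u_w.png

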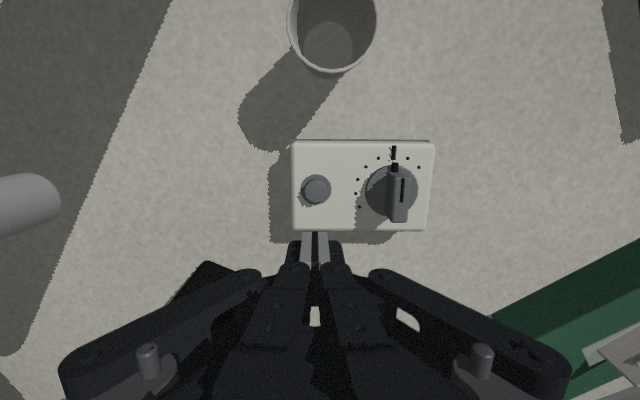

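View pics/u_s.png

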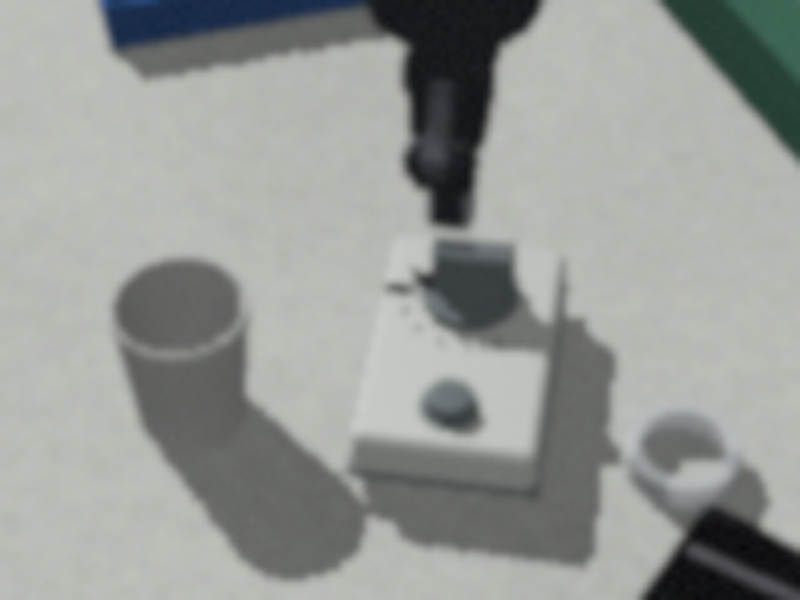

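The button is back up at full height, and the timer and cup are where they were. A last zoom on the knob before handing in.

Run:
```python
from h import *
w=env.read_camera("wrist"); save(w,"v_w",(345,135,445,235),6)
```

```text
(no output)
```

View pics/v_w.png

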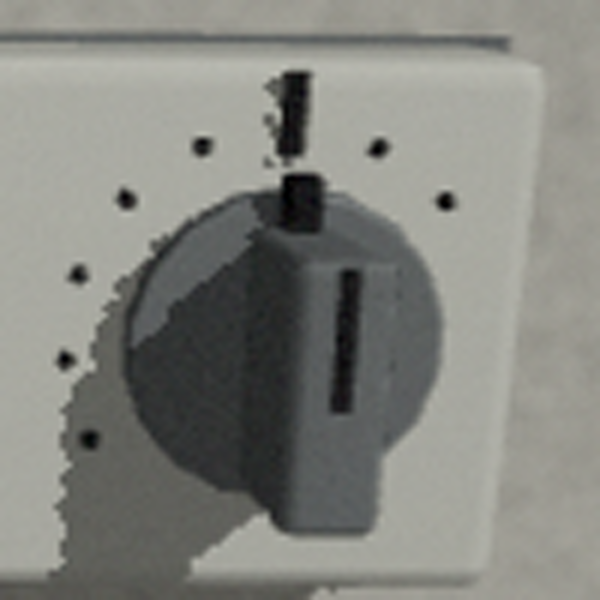

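Run:
```python
from h import *
w=env.read_camera("wrist")
Z=lambda p:((p[0]+.5)/6-.5+345,(p[1]+.5)/6-.5+135)
P=lambda p,z:plane(w,Z(p),z)
a=lambda u,v:np.degrees(np.arctan2(*(v-u)[[1,0]]))%360
print("mark",a(P((290,156),.044),P((295,72),.044)),"stripe",a(P((342,412),.082),P((351,270),.082)),"bar edges",a(P((380,525),.082),P((397,265),.082)))
print("btn-disc y axis",a(P((0,0),.05),P((1,0),.05)))
```

```text
mark 153.37659235163915 stripe 153.83021715818248 bar edges 154.14984311962303
btn-disc y axis 62.5684290848387
```

```bash
python3 -c "
from workcell import env
print(env.hand_in(), env.get_state()['clock'])"
```

```text
the job is handed in; nothing more can be done
the job is handed in; nothing more can be done
```

The timer is set and started, and I handed the job in at about 30 s of robot time.

**Knob:** I gripped the bar and leaned on it with about 17–19 N while turning it about 107° clockwise. In the last wrist picture the knob's stripe points at 153.8° and the long bar at 153.4°, well inside the 0.10 rad (5.7°) allowed.

**Start button:** I pressed it until it bottomed out. At about 5 N it stopped moving, and the push peaked near 15 N. I then released it, and in the pictures it stands back up.

**Everything else:** In the side view the timer and cup_c look unmoved and the tape looks undisturbed. I didn't check the other objects closely. The gripper ended well clear of everything.

**What went wrong or disagreed:**
- **First grip:** it closed on air just above the bar, because the visible fingertips end about 30 mm higher than the reported TCP. I then felt my way down in small steps, watching the force.
- **Sideways force:** it reached about 7 N during the turn, and I trimmed some of it as I went. The pictures show no shift of the timer.

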